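# Park the sprung jaw of a model holder on its stop pin

## Task

Open the model holder for the next stone model: push the upright thumb plate of its sprung jaw away from the fixed jaw, all the way back until it stops, then let it go so that it springs back and stays caught by the stop pin at mid travel. Only push, with the fingers: do not pinch the plate, do not touch the stop pin's knob, and leave everything else on the bench where it is.

Things in the scene. Friction and masses are not known exactly. Their poses are not given: they have to be found in the camera images.
- holder: the model holder, fixed to the bench: aluminium base 240 x 130 x 12 mm; low fixed jaw (x -97 to -67 mm, 90 wide, top 40 above the bench); sprung steel jaw on rods; far end block (x 100 to 118, top 46), cartridges to x 162; stop pin at the +y side. Origin: centre of the underside, at bench height. +x is the pushing direction, z up. Its yaw is within 35 degrees of the robot's +x
- push_point (a point): centre of the near (-x) face of the steel thumb plate standing on the sprung jaw; moves with it, axes as the holder's. Plate: 100 mm wide (y), 8 thick (x), 50 to 97 mm above the bench; this point 73.5 above it, 45 mm to -x of the holder's origin when closed. Near it only the fixed jaw (top 40 mm): a fingertip 55 to 80 mm above the bench meets the plate alone. Push along +x
- jaw (a joint): travel of the sprung jaw along the holder's +x, m: 0 closed (at the start), 0.030 caught by the stop pin (mid travel), 0.056 hard far stop. A spring returns it: about 4 N at 0, 7 N at 0.030, 10 N at 0.056, a few N more while its ramp lifts the pin (0.005 to 0.030). Let go beyond 0.032 it comes back and catches at 0.030; let go before, it returns to 0
- stop_pin (a joint): how far the spring stop pin is drawn outward (holder +y), in m: 0 = in; the jaw's ramp lifts it to about 0.007 and it snaps in again behind the tooth
- knob (a point): centre of the steel knob on the stop pin's outer end, 18 dia x 14 long, axis along y, 32 mm above the bench, 73 to 87 mm to the +y side and 10 mm to the +x side of the holder's origin. Not to be touched
- stone_model: loose cream stone arch model, 56 x 60 x 27, origin centre of underside. A bystander
- die: loose small cream stone die standing up, 16 dia x 28 tall, origin centre of underside. A bystander
- wax_tin: loose flat round tin with aluminium lid, 83 dia x 25 tall, origin centre of underside. A bystander
- carver: loose double-ended steel carving tool lying flat, 145 long, 8 thick, origin under its middle. A bystander
- bur_jar: loose small amber glass jar, 36 dia x 60 tall, origin centre of underside. A bystander
- mixing_bowl: loose black rubber bowl, 100 dia x 50 tall, origin centre of underside. A bystander
- bench_peg: loose wooden block, 110 x 50 x 45, origin centre of underside. A bystander

How it is judged:
On the way, in this order (a step that is already met when the one before it is completed fails the run):
1. the jaw is pushed back to its far stop (value of joint jaw above 0.051 m), for 0.05 s.
2. the jaw is let go and stays caught by the stop pin (value of joint jaw between 0.026 and 0.034 m and value of joint stop_pin below 0.003 m and not (contact force between the fingers and jaw_c1 above 0.2 N)), for 0.3 s.
At the end, for the whole second after the job is handed in: the jaw rests at 0.030 m of travel (within 4 mm), held by the stop pin, which is in (less than 3 mm drawn); the jaw is still (value of joint jaw between 0.026 and 0.034 m and value of joint stop_pin below 0.003 m and velocity of joint jaw between -0.005 and 0.005 m/s); the robot touches nothing.
It fails at once if the thumb plate is pinched (both its faces touched by the fingers) (contact force between the fingers and jaw_c1 above 0.5 N and contact force between the fingers and jaw_c2 above 0.5 N).
It fails at once if the robot touches the stop pin's knob (contact force between any of the fingers, the arm and stop_pin_c1 above 0.5 N).
It fails at once if a bystander is moved by more than 15 mm or lifted (distance of any of stone_model, die, wax_tin, carver, bur_jar, mixing_bowl, bench_peg from where it was at the start of the episode above 0.015 m).
It also fails if it takes over 35 s, if anything falls off the work surface, if the arm or the gripper's body presses on something with over 40 N, if the wrist force passes 120 N, or if a joint passes its speed limit or range.

## Robot

A 7-joint arm with a two-finger parallel gripper is mounted at the origin on the work surface. World frame = base frame: x ahead of the robot, y to its left, z up, the work surface at z = 0. Lengths are in m, angles in rad, forces in N, time in s.
With the tool pointing down it reaches from about 0.425 to 1.025 m from the base axis. Payload 9.4 kg.
Tool frame: the origin (TCP) lies at the very end of the fingers, on their centre line; the grasp point (between the pads) lies 19 mm behind it (grip_point_offset is the distance from the TCP to the grasp point, in m); z points along the fingers, y is the direction in which the jaws open and shut (so a half turn about z gives the same grasp; the last joint's range is limited). The gripper opens to 85 mm and grips with 20 to 120 N. Pads are 22 mm wide; open, the fingers measure 114 mm over their backs; the gripper's body (76 mm by 85 mm) begins 54 mm behind the grasp point. The pads swing forward as they close: fully open they stand 13 mm farther back than shut.
Start: joints at [-1.397, 0.599, -0.003, 1.599, 0.002, 0.943, -0.08], TCP at [0.18, 0.702, 0.231] pointing down, gripper open.
Joint ranges: [-2.57, 2.57], [-0.35, 1.97], [-1.29, 1.29], [0.11, 2.56], [-1.05, 4.19], [0.11, 1.86], [-2.63, 2.63]. Speed limits (rad/s): [2.22, 2.22, 3.01, 3.01, 3.14, 3.14, 3.14].

## Interface

Orientations are given as a unit quaternion [w, x, y, z].
In Python, from plant import observe, snapshot, hand_in, grip_point_offset gives the robot as it stands. The module is installed in compiled form; this text tells all that it offers.
- The arm moves only by the tool jog_arm, never from a script. Its arguments are lists of equal length, an entry for each row: "dp": the shift along the tool's x, y, z in m, a list of three; "yaw": the turn about the tool's z in rad; "claw": the opening, from 0 (shut) to 1 (fully open). In form: {"dp": [[x, y, z], ...], "yaw": [yaw, ...], "claw": [claw, ...]}. A call has 1 to 12 rows; each row is the pose to reach, as a shift and turn from the pose commanded when the call began, along the tool's axes at that moment; what a row does not reach only later rows make up. A row lasts 1/12 s, in which the tool goes at most 41.7 mm and 7.16 degrees, less where a joint would pass 70% of its speed; a pose out of reach is approached as far as the arm can. A call with a gripper value outside its range is refused whole. The fingers move at their own pace and stop on an object; "newtons" is the grip in N (left out, the last holds). Time passes only in rows, so rows that repeat a pose let the fingers close. It gives the time, the measured TCP pose, the force and the opening at its end, in the units of the state.
- observe(): the state, without advancing time (a new reading comes with each control period).
- snapshot(name): name is "scene" or "top"; returns a dict with "frame" (480x640x3 uint8, red, green, blue), "z_map" (480x640 float32, m along the optical axis (not along the pixel's ray), 0 where there is no reading), "fov_y" (degrees; the focal length in pixels is half the picture's height over the tangent of half this angle, whatever the lens; pixels are square), "cx", "cy" (the principal point, pixels), "T" (4x4, takes a point from camera to world coordinates). Camera axes: x right, y up, looking along -z (the intrinsics and any distortion apply to the point x, -y, -z); pixel columns grow to the right and rows downward; lengths in m; the calibration is good to about 2 mm. A picture is of the moment at which its call begins.
- hand_in(): hands the job in, once; it reports no verdict.
The state is a dict: "clock": time; "joint_pos": joint angles; "joint_velocities": joint speeds; "joint_torque": joint torques, N m; "tool_pos": TCP position; "eef_rot": TCP orientation; "wrist_force": force on the tool from outside, world axes, zero at the start; "moment": the same for the moment, N m; "finger_gap": finger opening in m.
Only numpy, scipy, OpenCV 4.12 (cv2) and the standard library are available. Lean on these libraries where they do the work, as an engineer would, in place of code of your own. Each camera call takes 0.05 s, during which the arm holds its last target.

## Working session

There is one attempt and no reset: what is moved stays moved. The work goes in short steps, Python scripts to look and compute and a tool call to move; the robot and the scene stay as the last step left them, time stands still between calls to the robot, and variables do not carry over. Pictures are saved under pics/ and viewed, and the job is handed in when it is done.

Besides the shell and the picture viewer there is one more tool, called as name(argument=value, ...), one argument or row to a line, values as JSON. jog_arm: Moves the arm, as the interface text tells. Its arguments: {"type":"object","properties":{"dp":{"type":"array","items":{"type":"array","items":{"type":"number"}}},"yaw":{"type":"array","items":{"type":"number"}},"claw":{"type":"array","items":{"type":"number"}},"newtons":{"type":"number"}},"required":["dp","yaw","claw"]}

```bash
mkdir -p pics
python3 - <<'E'
from plant import *
import cv2,numpy as np
o=observe();print({k:np.round(v,3) for k,v in o.items()})
for n in("top","scene"):
    s=snapshot(n);cv2.imwrite(f"pics/{n}0.png",s["frame"][...,::-1]);np.savez(f"{n}0.npz",**s)
    print(n,s["fov_y"],s["cx"],s["cy"],np.round(s["T"],3).tolist(),[k for k in s])
E
```

```text
{'clock': np.float64(0.0), 'joint_pos': array([-1.397,  0.6  , -0.003,  1.6  ,  0.002,  0.943, -0.08 ]), 'joint_velocities': array([ 0.   , -0.   ,  0.001, -0.001, -0.001,  0.   ,  0.   ]), 'joint_torque': array([-2.0000e-03, -7.7645e+01,  1.5650e+00, -2.5800e+01,  1.2000e-02,
        9.0000e-03,  0.0000e+00]), 'tool_pos': array([0.18 , 0.702, 0.23 ]), 'eef_rot': array([-0.   ,  0.125,  0.992, -0.001]), 'wrist_force': array([ 0.311, -0.956, -0.76 ]), 'moment': array([-0.004, -0.033, -0.034]), 'finger_gap': np.float64(0.085)}
top 43.74969787018898 323.48706956461115 229.4474028794001 [[0.013, 0.983, -0.184, 0.269], [-1.0, 0.01, -0.014, 0.003], [-0.012, 0.184, 0.983, 1.35], [0.0, 0.0, 0.0, 1.0]] ['frame', 'z_map', 'fov_y', 'cx', 'cy', 'T']
scene 54.55830104915674 318.71692180148904 242.67751920447097 [[-0.054, -0.78, 0.624, 1.177], [0.999, -0.037, 0.039, 0.05], [-0.007, 0.625, 0.78, 0.87], [0.0, 0.0, 0.0, 1.0]] ['frame', 'z_map', 'fov_y', 'cx', 'cy', 'T']
```

View pics/top0.png

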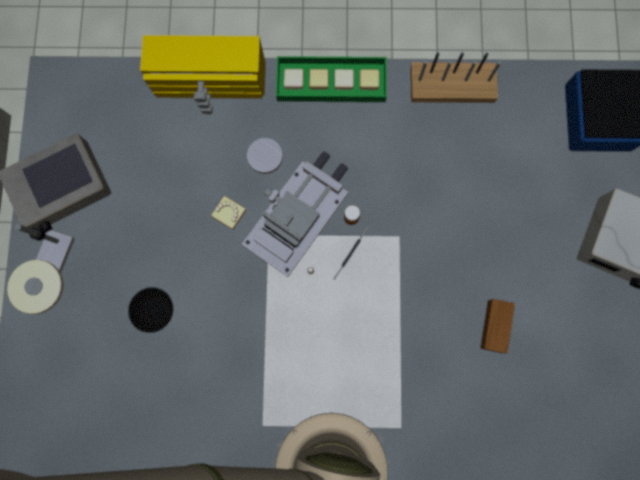

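View pics/scene0.png

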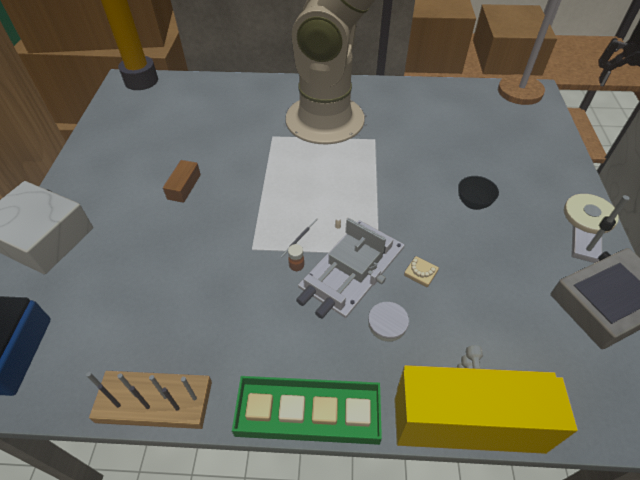

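The top view shows the holder around pixel (297,215), with +x pointing up-right (negative yaw). The thumb plate is near (285,230), the knob near (272,193) and the die near (311,270). The carver is near (350,253) and the jar near (352,213). Next I'll measure the holder pose.

```bash
cat > h.py <<'E'
import numpy as np,cv2
def cloud(s):
    f=240/np.tan(np.radians(float(s["fov_y"]))/2);z=s["z_map"]
    v,u=np.mgrid[:480,:640]
    P=np.stack([(u-s["cx"])*z/f,-(v-s["cy"])*z/f,-z],-1)
    T=s["T"];return P@T[:3,:3].T+T[:3,3]
E
python3 - <<'E'
from h import *
for n in("top","scene"):
    s=dict(np.load(n+"0.npz"));W=cloud(s);z=s["z_map"]
    x,y,h=W[...,0],W[...,1],W[...,2]
    roi=(z>0)&(x>.4)&(x<.95)&(abs(y-.05)<.25)
    print(n,"bench",np.median(h[roi]),roi.sum())
    # plate top
    for lo,hi in((.085,.105),(.055,.085),(.03,.05),(.007,.02)):
        m=(roi&(h>lo)&(h<hi)).astype(np.uint8)
        k,l,st,c=cv2.connectedComponentsWithStats(m)
        for i in range(1,k):
            if st[i,4]>25:
                q=l==i;p=W[q]
                r=cv2.minAreaRect((p[:,:2]*1000).astype(np.float32))
                print(lo,st[i].tolist(),"med",np.median(p,0).round(4),"rect mm",np.round(r[0],1),np.round(r[1],1),round(r[2],1))
    # holder
    im=s["frame"]
    u0,v0=((180,120) if n=="top" else (260,180))
    cv2.imwrite(f"pics/{n}_crop.png",cv2.resize(im[v0:v0+170,u0:u0+200,::-1],None,fx=4,fy=3.5,interpolation=cv2.INTER_CUBIC))
E
```

```text
top bench 0.0011677093325530574 49925
0.085 [260, 44, 2, 31, 34] med [0.895  0.1694 0.0954] rect mm [896.6 169.6] [76.   1.1] 0.3
0.085 [201, 76, 60, 16, 218] med [0.8335 0.2331 0.0967] rect mm [832.8 233.2] [ 22.2 133.2] 8.9
0.085 [262, 211, 40, 30, 194] med [0.5124 0.1116 0.0954] rect mm [512.6 111.9] [100.7   8.5] 55.8
0.055 [204, 48, 59, 47, 408] med [0.8337 0.2213 0.0711] rect mm [850.1 211.7] [ 78.6 167.5] 37.6
0.055 [202, 99, 8, 10, 50] med [0.7934 0.2912 0.073 ] rect mm [798.3 292.7] [18.  14.6] 2.0
0.055 [345, 206, 15, 15, 162] med [ 0.5498 -0.0402  0.0586] rect mm [548.2 -40.3] [31.1 32. ] 89.7
0.055 [263, 215, 39, 28, 75] med [0.5073 0.1107 0.0691] rect mm [508.7 112.8] [97.4  6. ] 59.0
0.055 [284, 214, 9, 12, 52] med [0.5289 0.1001 0.0682] rect mm [529.9 101.6] [10.7 26.4] 55.4
0.03 [207, 54, 58, 46, 255] med [0.8337 0.2252 0.0404] rect mm [850.8 214.8] [ 76.7 166.9] 36.1
0.03 [276, 56, 111, 42, 607] med [0.8861 0.0185 0.0336] rect mm [882.3   9.7] [104.6 259.9] 0.1
0.03 [412, 62, 9, 14, 37] med [ 0.9026 -0.1909  0.0315] rect mm [ 903.1 -190.7] [31.1 18.5] 23.2
0.03 [412,
[... 4353 characters left out ...]
4.1 132. ] [ 5.2 40.2] 89.8
0.007 [395, 410, 79, 39, 206] med [0.9341 0.2195 0.014 ] rect mm [929.2 222.8] [144.2  54.2] 65.8
0.007 [244, 415, 27, 11, 61] med [ 0.907  -0.0818  0.0152] rect mm [906.6 -83.4] [15.9 48.9] 1.9
0.007 [279, 417, 26, 9, 61] med [ 0.9069 -0.0185  0.0137] rect mm [907.9 -18.9] [12.1 45.1] 11.6
0.007 [310, 420, 27, 6, 51] med [0.9066 0.0336 0.0149] rect mm [906.1  36.7] [47.2  7.4] 87.3
0.007 [344, 422, 27, 6, 48] med [0.9066 0.0936 0.0153] rect mm [906.4  98.2] [47.4  5.7] 83.5
0.007 [233, 434, 43, 4, 88] med [ 0.9344 -0.083   0.0138] rect mm [934.4 -83.5] [ 2.2 74.8] 0.3
0.007 [277, 436, 103, 8, 229] med [0.9343 0.0491 0.0137] rect mm [934.3  47.1] [  2.4 180.2] 0.0
```

View pics/top_crop.png

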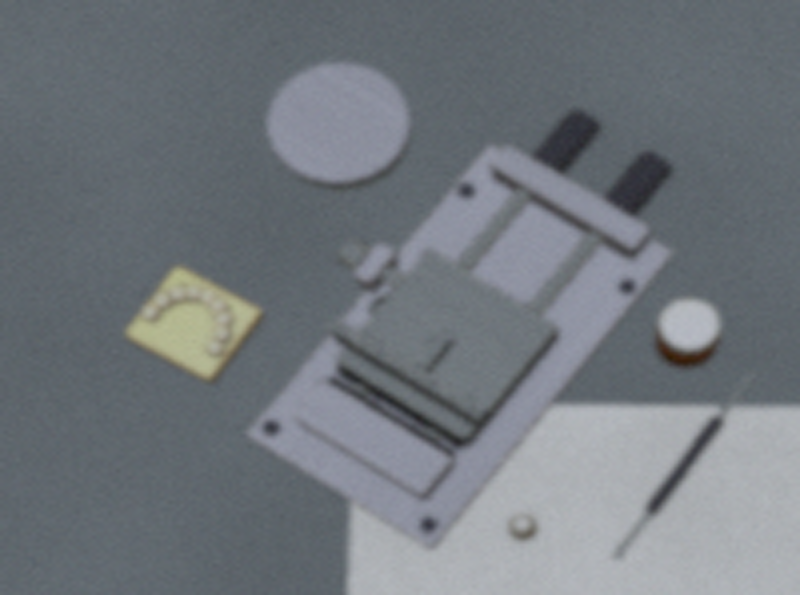

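View pics/scene_crop.png

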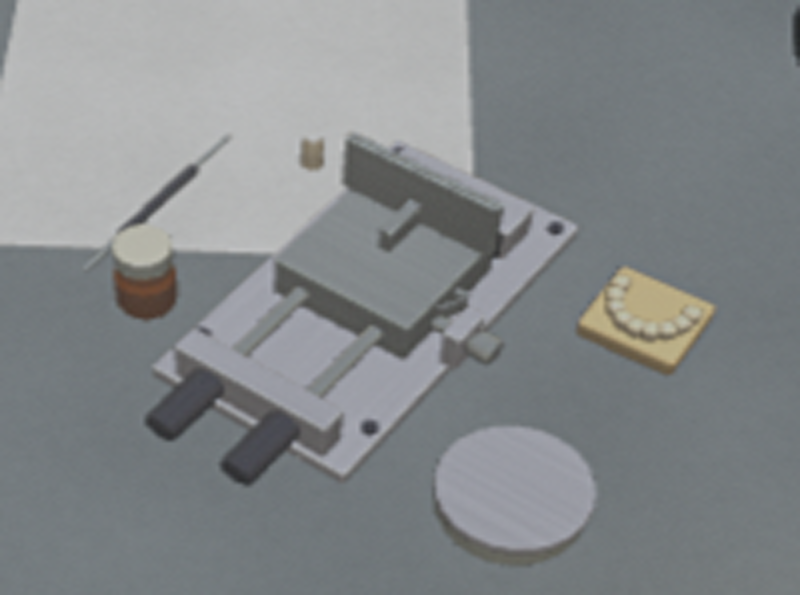

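The holder fits well. The base rectangle measures 130.6 x 240.2 mm (130 x 240 given), centred at (0.5466, 0.0886) with yaw -34.5°. The plate top is at (0.5126, 0.1119), and the model predicts (0.5128, 0.1118). I'll push with the fingers shut and tool x along the push axis.

```bash
cat >> h.py <<'E'
from scipy.spatial.transform import Rotation as R
O=np.array([.5466,.0886,0]);A=R.from_euler('z',-34.5,degrees=True)
def rep(target_h=None):
    from plant import observe
    o=observe();q=o["eef_rot"];r=R.from_quat([q[1],q[2],q[3],q[0]])
    print("t",o["clock"],"tcp holder",(A.inv().apply(o["tool_pos"]-O)*1000).round(1),"F holder",A.inv().apply(o["wrist_force"]).round(2),"gap",o["finger_gap"])
    M=(A.inv()*r).as_matrix();print("tool x in holder",M[:,0].round(3),"z",M[:,2].round(4),"yaw to align x to -X:",np.arctan2(*(r.inv().apply(A.apply([-1,0,0]))[[1,0]])).round(4))
    if target_h is not None: print("dp",r.inv().apply(A.apply(target_h)+O-o["tool_pos"]).round(4))
    print("q",o["joint_pos"].round(2))
E
python3 -c "
from h import *
rep([-.085,0,.2])"
```

```text
t 0.1 tcp holder [-649.6  297.7  230.5] F holder [-0.57  0.42 -0.1 ] gap 0.08554553985241345
tool x in holder [-0.939 -0.344 -0.   ] z [ 6.0e-04 -1.2e-03 -1.0e+00] yaw to align x to -X: 0.3514
dp [-0.4277 -0.4738  0.0312]
q [-1.4   0.6  -0.    1.6   0.    0.94 -0.08]
```

jog_arm(
  dp=[
    [-0.01, -0.012, 0],
    [-0.03, -0.035, 0],
    [-0.05, -0.057, 0],
    [-0.07, -0.08, 0],
    [-0.09, -0.102, 0],
    [-0.11, -0.125, 0],
    [-0.13, -0.147, 0],
    [-0.15, -0.17, 0],
    [-0.17, -0.192, 0],
    [-0.19, -0.214, 0],
    [-0.21, -0.235, 0],
    [-0.22, -0.245, 0],
  ],
  yaw=[0, 0.03, 0.06, 0.1, 0.13, 0.16, 0.2, 0.24, 0.28, 0.32, 0.35, 0.3514],
  claw=[0, 0, 0, 0, 0, 0, 0, 0, 0, 0, 0, 0],
)

```text
clock: 1.1
tool_pos: [0.3338, 0.4068, 0.2312]
eef_rot: [0.0, 0.299, 0.954, -0.001]
wrist_force: [0.2, 0.5, -0.6]
finger_gap: 0.0002
```

```bash
python3 -c "
from h import *
rep([-.085,0,.2])"
```

```text
t 1.1 tcp holder [-355.6  141.7  231.2] F holder [-0.14  0.5  -0.56] gap 0.00021558447738002107
tool x in holder [-1.     0.005 -0.001] z [ 0.0011 -0.0014 -1.    ] yaw to align x to -X: -0.0047
dp [-0.2713 -0.1403  0.0317]
q [-1.07  0.36  0.1   2.06 -0.05  0.73  0.03]
```

jog_arm(
  dp=[
    [-0.012, -0.006, 0],
    [-0.036, -0.018, 0],
    [-0.06, -0.031, 0],
    [-0.085, -0.044, 0],
    [-0.11, -0.057, 0],
    [-0.135, -0.07, 0],
    [-0.16, -0.083, 0],
    [-0.185, -0.096, 0],
    [-0.21, -0.109, 0],
    [-0.235, -0.122, 0.01],
    [-0.258, -0.134, 0.02],
    [-0.27, -0.14, 0.03],
  ],
  yaw=[0, 0, 0, 0, 0, 0, 0, 0, 0, 0, 0, 0],
  claw=[0, 0, 0, 0, 0, 0, 0, 0, 0, 0, 0, 0],
)

```text
clock: 2.1
tool_pos: [0.477, 0.1401, 0.201]
eef_rot: [0.001, 0.297, 0.955, 0.0]
wrist_force: [0.6, -0.1, 0.1]
finger_gap: 0.0003
```

```bash
python3 -c "
from h import *
rep([-.085,0,.068])"
```

```text
t 2.1 tcp holder [-86.5   3.  201. ] F holder [0.5  0.27 0.09] gap 0.00029883854400399935
tool x in holder [-1.     0.001 -0.001] z [ 1.1e-03  6.0e-04 -1.0e+00] yaw to align x to -X: -0.0007
dp [-0.0014 -0.0031  0.133 ]
q [-0.5   0.37  0.14  2.15 -0.08  0.62  0.66]
```

jog_arm(
  dp=[
    [0, -0.001, 0.012],
    [0, -0.002, 0.035],
    [0, -0.002, 0.06],
    [0, -0.002, 0.085],
    [0, -0.002, 0.11],
    [0, -0.002, 0.125],
    [0, -0.002, 0.133],
    [0, -0.002, 0.133],
    [0, -0.002, 0.133],
  ],
  yaw=[0, 0, 0, 0, 0, 0, 0, 0, 0],
  claw=[0, 0, 0, 0, 0, 0, 0, 0, 0],
)

```text
clock: 2.85
tool_pos: [0.4745, 0.1408, 0.0683]
eef_rot: [-0.0, 0.296, 0.955, -0.0]
wrist_force: [0.3, -0.1, 0.0]
finger_gap: 0.0002
```

Run:
```python
from h import *
from plant import snapshot
rep([-.056,0,.068])
for n in("top","scene"):
    s=snapshot(n);u0,v0=((180,120) if n=="top" else (260,180))
    cv2.imwrite(f"pics/{n}1.png",cv2.resize(s["frame"][v0:v0+170,u0:u0+200,::-1],None,fx=3,fy=3,interpolation=cv2.INTER_CUBIC))
```

```text
t 2.85 tcp holder [-89.    2.2  68.3] F holder [0.29 0.05 0.04] gap 0.00021416014100054386
tool x in holder [-1.    -0.001  0.   ] z [-4.e-04 -2.e-04 -1.e+00] yaw to align x to -X: 0.0008
dp [-0.033  -0.0022  0.0003]
q [-0.45  0.6   0.07  2.25 -0.13  0.29  0.7 ]
```

View pics/scene1.png

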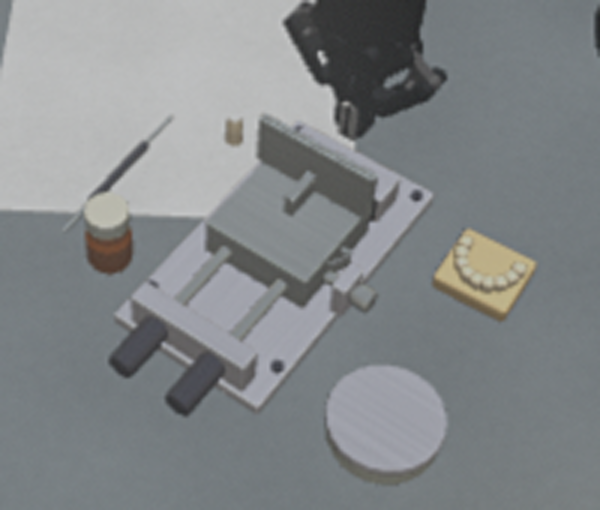

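View pics/top1.png

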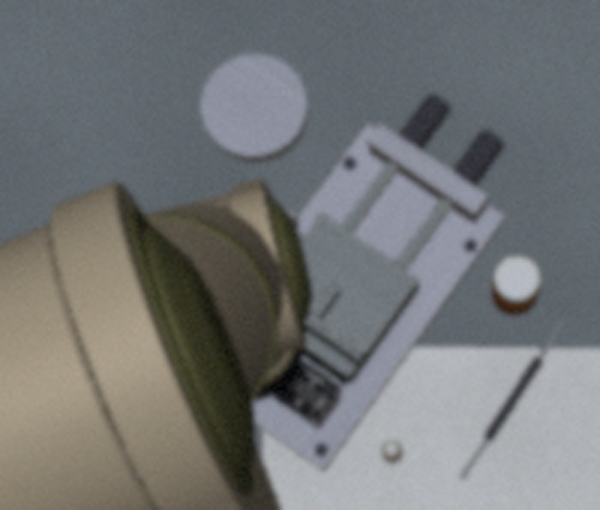

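In the scene crop the shut fingers are at about (350,120), on the near side of the plate and clear of it. All the bystanders look unmoved. I'll start the push.

jog_arm(
  dp=[
    [-0.006, -0.002, 0],
    [-0.014, -0.002, 0],
    [-0.022, -0.002, 0],
    [-0.028, -0.002, 0],
    [-0.034, -0.002, 0],
    [-0.04, -0.002, 0],
    [-0.046, -0.002, 0],
    [-0.052, -0.002, 0],
    [-0.058, -0.002, 0],
    [-0.064, -0.002, 0],
    [-0.07, -0.002, 0],
  ],
  yaw=[0, 0, 0, 0, 0, 0, 0, 0, 0, 0, 0],
  claw=[0, 0, 0, 0, 0, 0, 0, 0, 0, 0, 0],
)

```text
clock: 3.87
tool_pos: [0.5295, 0.1, 0.0682]
eef_rot: [-0.002, 0.296, 0.955, -0.0]
wrist_force: [-4.4, 6.2, 4.8]
finger_gap: -0.0002
```

```bash
python3 -c "
from h import *
rep([0.0,0,.068])"
```

```text
t 3.8667 tcp holder [-20.5  -0.3  68.2] F holder [-7.11  2.65  4.8 ] gap -0.00022688175685559757
tool x in holder [-1.    -0.002  0.003] z [-0.003  -0.0011 -1.    ] yaw to align x to -X: 0.0017
dp [-0.0205  0.0003  0.0001]
q [-0.33  0.63  0.06  2.15 -0.1   0.37  0.78]
```

jog_arm(
  dp=[
    [-0.004, 0, 0],
    [-0.008, 0, 0],
    [-0.012, 0, 0],
    [-0.016, 0, 0],
    [-0.019, 0, 0],
    [-0.022, 0, 0],
    [-0.022, 0, 0],
  ],
  yaw=[0, 0, 0, 0, 0, 0, 0],
  claw=[0, 0, 0, 0, 0, 0, 0],
)

```text
clock: 4.45
tool_pos: [0.5475, 0.0877, 0.0682]
eef_rot: [-0.002, 0.296, 0.955, 0.0]
wrist_force: [-7.7, 5.6, 6.7]
finger_gap: 0.0002
```

Run:
```python
from h import *
from plant import snapshot
rep([0,0,.068])
n="scene";s=snapshot(n);u0,v0=260,180
cv2.imwrite(f"pics/{n}2.png",cv2.resize(s["frame"][v0:v0+170,u0:u0+200,::-1],None,fx=3,fy=3,interpolation=cv2.INTER_CUBIC))
W=cloud(s);P=A.inv().apply(W.reshape(-1,3)-O)*1000
m=(abs(P[:,1])<48)&(abs(P[:,1])>25)&(P[:,2]>80)&(P[:,2]<102)&(abs(P[:,0])<80)
print(m.sum(),np.percentile(P[m,0],[5,25,50,75,95]))
```

```text
t 4.45 tcp holder [ 1.3 -0.2 68.2] F holder [-9.56  0.23  6.71] gap 0.00016861842079269874
tool x in holder [-1.    -0.001  0.003] z [-0.0034 -0.0011 -1.    ] yaw to align x to -X: 0.0014
dp [0.0013 0.0002 0.0002]
q [-0.3   0.64  0.06  2.12 -0.1   0.39  0.81]
153 [14.3895064  18.36216671 19.82830627 20.85708318 22.06072636]
```

View pics/scene2.png

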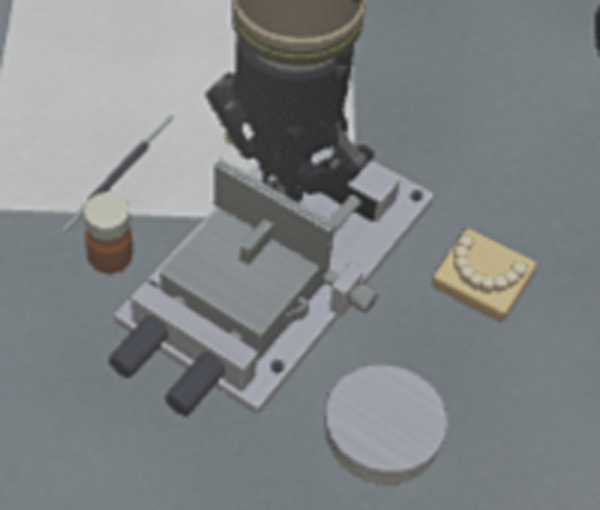

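The scene crop shows the jaw nearly at the end block, with the plate's far face at about +20 mm. Force is about 9.6 N, which is the spring alone, so it isn't at the hard stop yet. I'll press on in small steps until the force rises.

jog_arm(
  dp=[
    [-0.001, 0, 0],
    [-0.002, 0, 0],
    [-0.003, 0, 0],
    [-0.003, 0, 0],
  ],
  yaw=[0, 0, 0, 0],
  claw=[0, 0, 0, 0],
)

```text
clock: 4.83
tool_pos: [0.5478, 0.0875, 0.0682]
eef_rot: [-0.004, 0.295, 0.955, -0.0]
wrist_force: [-12.2, 10.4, 10.5]
finger_gap: -0.0
```

```bash
python3 -c "
from h import *
rep()"
```

```text
t 4.8333 tcp holder [ 1.6 -0.3 68.2] F holder [-15.94   1.68  10.52] gap -3.960193217570647e-07
tool x in holder [-1.    -0.003  0.007] z [-0.0069 -0.0023 -1.    ] yaw to align x to -X: 0.0032
q [-0.3   0.64  0.06  2.11 -0.1   0.4   0.81]
```

The force rose to 16 N while the TCP moved only 0.3 mm, so it's at the hard stop. Now I'll let go straight back along -x.

jog_arm(
  dp=[
    [0.005, 0, 0],
    [0.012, 0, 0],
    [0.02, 0, 0],
    [0.028, 0, 0],
    [0.036, 0, 0],
    [0.044, 0, 0],
    [0.052, 0, 0],
    [0.06, 0, 0],
    [0.07, 0, 0],
    [0.08, 0, 0],
    [0.085, 0, 0],
    [0.085, 0, 0],
  ],
  yaw=[0, 0, 0, 0, 0, 0, 0, 0, 0, 0, 0, 0],
  claw=[0, 0, 0, 0, 0, 0, 0, 0, 0, 0, 0, 0],
)

```text
clock: 5.83
tool_pos: [0.4802, 0.134, 0.0683]
eef_rot: [-0.0, 0.296, 0.955, -0.0]
wrist_force: [0.4, 0.7, 0.4]
finger_gap: 0.0
```

```bash
cat > chk.py <<'E'
from h import *
from plant import snapshot
import sys
rep()
n="scene";s=snapshot(n);u0,v0=260,180
cv2.imwrite(f"pics/{n}{sys.argv[1]}.png",cv2.resize(s["frame"][v0:v0+170,u0:u0+200,::-1],None,fx=3,fy=3,interpolation=cv2.INTER_CUBIC))
for nm,t in(("start",dict(np.load("scene0.npz"))),("now",s)):
    P=A.inv().apply(cloud(t).reshape(-1,3)-O)*1000
    m=(abs(P[:,1])<48)&(P[:,2]>80)&(P[:,2]<102)&(P[:,0]>-55)&(P[:,0]<80)
    k=(P[:,2]>22)&(P[:,2]<46)&(P[:,1]>69)&(P[:,1]<100)&(abs(P[:,0]-10)<20)
    print(nm,m.sum(),np.percentile(P[m,0],[5,25,50,75,95]).round(1),"knob",np.median(P[k],0).round(1),P[k,1].max().round(1))
E
python3 chk.py 3
```

```text
t 5.8333 tcp holder [-80.5  -0.2  68.3] F holder [-0.1   0.78  0.43] gap 4.6426710833469234e-05
tool x in holder [-1.    -0.002  0.001] z [-7.e-04 -4.e-04 -1.e+00] yaw to align x to -X: 0.0016
q [-0.43  0.6   0.07  2.25 -0.13  0.3   0.71]
start 321 [-41.9 -37.9 -35.7 -34.7 -33.7] knob [15.6 77.5 39. ] 87.5
now 322 [-12.   -8.4  -6.3  -5.4  -4.2] knob [15.9 77.7 38.1] 87.0
```

View pics/scene3.png

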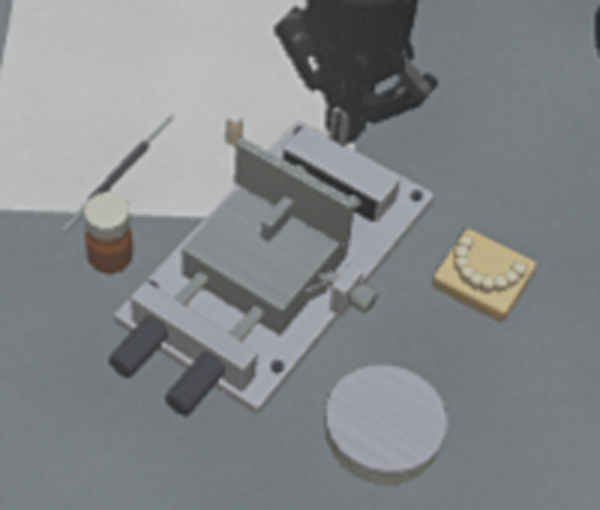

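The scene crop shows the fingers clear at (340,125) and the plate resting at mid travel. It has moved 29.4 mm from closed, and the knob is back in. I'll lift away and do a final check.

jog_arm(
  dp=[
    [0, 0, -0.01],
    [0, 0, -0.03],
    [0, 0, -0.055],
    [0, 0, -0.08],
    [0, 0, -0.1],
    [0, 0, -0.11],
    [0, 0, -0.11],
    [0, 0, -0.11],
    [0, 0, -0.11],
    [0, 0, -0.11],
  ],
  yaw=[0, 0, 0, 0, 0, 0, 0, 0, 0, 0],
  claw=[0, 0, 0, 0, 0, 0, 0, 0, 0, 0],
)

```text
clock: 6.72
tool_pos: [0.4809, 0.1329, 0.1771]
eef_rot: [-0.001, 0.297, 0.955, -0.001]
wrist_force: [0.2, -0.2, 0.4]
finger_gap: -0.0002
```

```bash
python3 chk.py 4
python3 - <<'E'
from h import *
from plant import snapshot
a=dict(np.load("scene0.npz"))["frame"];s=snapshot("scene");b=s["frame"]
d=(cv2.GaussianBlur(cv2.absdiff(a,b),(5,5),0).max(2)>25).astype(np.uint8)
k,l,st,c=cv2.connectedComponentsWithStats(d)
print([x.tolist() for x in st[1:] if x[4]>15])
cv2.imwrite("pics/final.png",b[...,::-1])
E
```

```text
t 6.7167 tcp holder [-79.2  -0.7 177.1] F holder [ 0.31 -0.06  0.37] gap -0.00016150360748579516
tool x in holder [-1.     0.     0.001] z [-0.0011 -0.0018 -1.    ] yaw to align x to -X: -0.0001
q [-0.48  0.41  0.13  2.17 -0.09  0.57  0.69]
start 321 [-41.9 -37.9 -35.7 -34.7 -33.7] knob [15.6 77.5 39. ] 87.5
now 326 [-12.3  -8.2  -6.3  -5.4  -4.3] knob [15.5 77.8 38.5] 86.8
[[293, 0, 69, 70, 2289], [375, 0, 65, 73, 3471], [598, 20, 42, 66, 1295], [362, 37, 5, 12, 32], [365, 54, 11, 16, 122], [353, 68, 70, 127, 5267], [337, 218, 49, 53, 1186], [347, 251, 10, 9, 43], [320, 256, 41, 36, 688], [364, 274, 6, 5, 19]]
```

View pics/final.png

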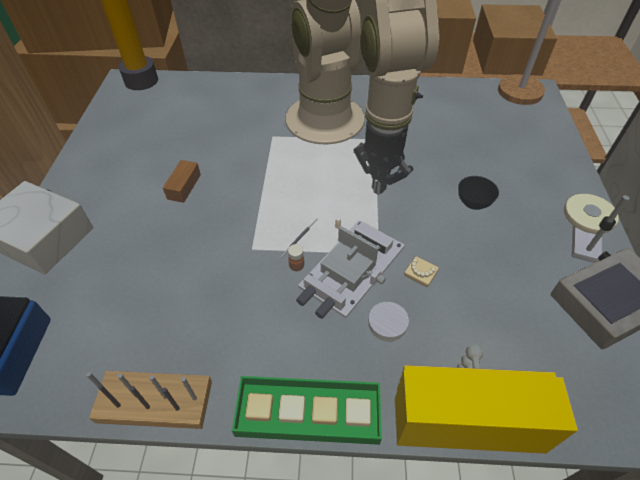

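The final picture shows the arm lifted clear at (378,185). Compared with the first picture, only the arm and the jaw (near (360,245)) have changed, and the bystanders are where they were. Handing in.

```bash
python3 -c "
from plant import hand_in
print(hand_in())"
```

```text
the job is handed in; nothing more can be done
None
```

The holder is open and the job is handed in: the sprung jaw is caught at mid travel. I pushed the thumb plate along the holder's +x with the shut fingers about 68 mm above the bench, until it hit the far stop. There the force rose from 9.6 to 16 N while the tool moved only 0.3 mm. I then backed straight off and lifted clear.

Last checks, at about 6.7 s on the clock:
- **Jaw:** it rests about 29.4 mm from closed, measured twice about 0.9 s apart.
- **Stop pin:** the knob is back at its starting position within about 1 mm, so the pin is in.
- **Contact:** the wrist force is near zero, and the fingers are clear of the holder.
- **Bystanders:** comparing pictures from before and after, only the arm and the jaw changed.

No check failed. The depth reading at the far stop was rough: it suggested about 55 mm or more of travel, so I relied on the force rise to confirm the stop.

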